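# Crush frozen samples with the mallet and load them into the tube shaker

### The arm

A 6-joint arm with a two-finger parallel gripper is mounted at the origin on the work surface. World frame = base frame: x ahead of the robot, y to its left, z up, the work surface at z = 0. Lengths are in m, angles in degrees, forces in N, time in s.
With the tool pointing down it reaches from about 0.4 to 0.825 m from the base axis. Payload 7 kg.
Tool frame: the origin (TCP) lies midway between the tips of the shut fingers; the grasp point (between the pads) lies 19 mm behind it; z points along the fingers, y is the direction in which the jaws open and shut (so a half turn about z gives the same grasp; the last joint's range is limited). The gripper opens to 88 mm and grips with 3 to 60 N. Pads are 19 mm wide; open, the fingers measure 130 mm over their backs; the gripper's body (78 mm by 193 mm) begins 47 mm behind the grasp point.
Start: joints at [85.606, 20.546, 0.682, 0, -70.136, -16.507], TCP at [0.241, 0.631, 0.227] pointing down, gripper open.
Joint ranges: [-176.03, 176.03], [-82.01, 121.73], [-58.28, 71.71], [-173.87, 95.51], [-174.79, -0.11], [-173.66, 173.66]. Speed limits (degrees/s): [136.94, 136.94, 172.46, 180, 180, 180].

### API

Orientations are given as a 3x3 rotation matrix whose columns are the frame's x, y, z axes.
In Python, from rig import robot gives the robot as it stands. Calls block until the motion is done:
- robot.goto(position, orientation): joint-space move of the TCP to a pose.
- robot.servo_line(position, ori=None, speed=0.15): straight line of the TCP; ori=None keeps the orientation; speed is the mean speed in m/s.
- robot.movej(angles): joint-space move.
- robot.move_gripper(opening): opening from 0.0 (shut) to 1.0 (fully open); the grip force is fixed at half the most; returns when the fingers have stopped.
- robot.dwell(seconds).
- robot.ik(position, orientation): joint angles nearest the present ones, or None.
- robot.grab_frame(name): name is "scene" or "top"; returns (picture, depth): 420x560x3 uint8, red, green, blue; 420x560 float32, m along the optical axis (not along the pixel's ray), 0 where there is no reading.
- robot.camera_info(name): a dict with "vfov" (degrees; the focal length in pixels is half the picture's height over the tangent of half this angle, whatever the lens; pixels are square), "cx", "cy" (the principal point, pixels), "view" (4x4, takes a point from world to camera coordinates). Camera axes: x right, y down, z forward; pixel columns grow to the right and rows downward; lengths in m; the calibration is good to about 2 mm. A picture is of the moment at which its call begins. camera_info takes no time and is no camera call.
A pose or a line that the arm cannot do raises robot.Unreachable and nothing moves.
- robot.job_done(): hands the job in, once; it reports no verdict.
Readings, each from a call of its own:
- robot.read_t(): time.
- robot.read_qpos(): joint angles.
- robot.read_qvel(): joint speeds.
- robot.read_effort(): joint torques, N m.
- robot.read_position(): TCP position.
- robot.read_tcp_rot(): TCP orientation.
- robot.read_force(): force on the tool from outside, world axes, zero at the start.
- robot.read_ft_torque(): the same for the moment, N m.
- robot.read_grip_width(): opening from 0.0 (shut) to 1.0 (fully open).
Only numpy, scipy, OpenCV 4.12 (cv2) and the standard library are available. Lean on these libraries where they do the work, as an engineer would, in place of code of your own. Each camera call takes 0.05 s, during which the arm holds its last target.

### The job

Crush the samples: with sharp knocks of the mallet, drive the pestle of every crushing tube fully down while the tube stands on the steel plate. Then set each crushed tube upright in its own seat of the shaker, pressing the tube down until the sprung seat is fully home, and once all are loaded press the shaker's start key fully. Finish with the mallet standing on its rubber mat; push the pestles with nothing but the mallet and the seats with nothing but the tubes, and leave the plain capped tube and the other things alone.

Things in the scene. Friction and masses are not known exactly. Their poses are not given: they have to be found in the camera images.
- shaker: Tube shaker, fixed: white box 240 (x) x 310 (y) x 90 mm high with four round sprung seats in a row along its y, 76 mm apart, on the aluminium deck at its far (+x) half; control strip with display and start key on its near (-x) edge. Origin under its centre, z up. May stand left or right.
- plate: Steel striking plate, fixed flat on the bench: 250 (x) x 300 (y) x 10 mm. The tubes stand freely on its top. Origin under its centre; top 10 mm above the origin.
- mat: Grey rubber mat for the mallet, fixed flat on the bench: 240 (x) x 130 (y) x 3 mm. Origin under its centre.
- mallet: Soft-face mallet, 0.32 kg, found standing on one face of its head with the handle level: round head 60 mm wide and 60 mm tall (axis = its z), wooden handle 22 mm wide, 26 mm tall, running from the head along the mallet's -x to 140 mm from the head's axis, handle centre line 34 mm above the lower face. Origin at the centre of the lower face.
- tube_1: Crushing tube (3 or all of the 4 are present), 0.36 kg: steel foot 52 mm wide, 14 mm tall; white body 42 mm wide up to 62 mm (grip here); knurled aluminium collar 43 mm wide up to 78 mm; on top a steel pestle with a flat round head 30 mm wide, 8 mm thick, its top 102 mm above the underside when up, 86 mm when down on the collar. Stands freely. Origin under its centre, z up.
- pestle_1 (a joint): How far tube_1's pestle is down, m: 0 up, 0.016 fully down (head on the collar). It is sprung but tight in its collar: 8.5 N starts it, 10 N drives it home, and it stays where it is left.
- tube_2: Crushing tube (3 or all of the 4 are present), 0.36 kg: steel foot 52 mm wide, 14 mm tall; white body 42 mm wide up to 62 mm (grip here); knurled aluminium collar 43 mm wide up to 78 mm; on top a steel pestle with a flat round head 30 mm wide, 8 mm thick, its top 102 mm above the underside when up, 86 mm when down on the collar. Stands freely. Origin under its centre, z up.
- pestle_2 (a joint): How far tube_2's pestle is down, m: 0 up, 0.016 fully down (head on the collar). It is sprung but tight in its collar: 8.5 N starts it, 10 N drives it home, and it stays where it is left.
- tube_3: Crushing tube (3 or all of the 4 are present), 0.36 kg: steel foot 52 mm wide, 14 mm tall; white body 42 mm wide up to 62 mm (grip here); knurled aluminium collar 43 mm wide up to 78 mm; on top a steel pestle with a flat round head 30 mm wide, 8 mm thick, its top 102 mm above the underside when up, 86 mm when down on the collar. Stands freely. Origin under its centre, z up.
- pestle_3 (a joint): How far tube_3's pestle is down, m: 0 up, 0.016 fully down (head on the collar). It is sprung but tight in its collar: 8.5 N starts it, 10 N drives it home, and it stays where it is left.
- tube_4: Crushing tube (3 or all of the 4 are present), 0.36 kg: steel foot 52 mm wide, 14 mm tall; white body 42 mm wide up to 62 mm (grip here); knurled aluminium collar 43 mm wide up to 78 mm; on top a steel pestle with a flat round head 30 mm wide, 8 mm thick, its top 102 mm above the underside when up, 86 mm when down on the collar. Stands freely. Origin under its centre, z up.
- pestle_4 (a joint): How far tube_4's pestle is down, m: 0 up, 0.016 fully down (head on the collar). It is sprung but tight in its collar: 8.5 N starts it, 10 N drives it home, and it stays where it is left.
- seat_1 (a joint): Sprung seat 1, m: 0 up, 0.012 fully down. A round dish centred at x = 50, y = 114 mm in the shaker's frame, 60 mm wide inside, 69 mm outside, rim 8 mm above its floor; floor 108 mm above the bench when up, 96 mm when down. Sprung, with a clutch that keeps it where it is left: it takes 11 to 13 N including the tube's own 3.5 N.
- seat_2 (a joint): Sprung seat 2, m: 0 up, 0.012 fully down. A round dish centred at x = 50, y = 38 mm in the shaker's frame, 60 mm wide inside, 69 mm outside, rim 8 mm above its floor; floor 108 mm above the bench when up, 96 mm when down. Sprung, with a clutch that keeps it where it is left: it takes 11 to 13 N including the tube's own 3.5 N.
- seat_3 (a joint): Sprung seat 3, m: 0 up, 0.012 fully down. A round dish centred at x = 50, y = -38 mm in the shaker's frame, 60 mm wide inside, 69 mm outside, rim 8 mm above its floor; floor 108 mm above the bench when up, 96 mm when down. Sprung, with a clutch that keeps it where it is left: it takes 11 to 13 N including the tube's own 3.5 N.
- seat_4 (a joint): Sprung seat 4, m: 0 up, 0.012 fully down. A round dish centred at x = 50, y = -114 mm in the shaker's frame, 60 mm wide inside, 69 mm outside, rim 8 mm above its floor; floor 108 mm above the bench when up, 96 mm when down. Sprung, with a clutch that keeps it where it is left: it takes 11 to 13 N including the tube's own 3.5 N.
- start (a joint): The shaker's start key, a round push button 26 mm wide on the control strip, at x = -78, y = -60 mm in the shaker's frame, its top 109 mm above the bench. Value: 0 out, 0.005 m fully pressed (5 N); it springs back.
- plain_tube: Capped tube without a pestle: the same steel foot and white body, but a plain white cap 46 mm wide, 82 mm tall in all; it stands among the crushing tubes and is not part of the job; origin under its centre
- well_plate_1: White well plate 127 x 85 x 12 mm lying on the bench, bystander; origin under its centre
- well_plate_2: Second well plate, bystander; origin under its centre
- tip_box: Pipette tip box 120 x 82 x 72 mm, bystander; origin under its centre
- buffer_bottle: Bottle 70 mm wide, 150 mm tall, bystander; origin under its centre
- beaker: White beaker 70 mm wide, 85 mm tall, bystander; origin under its centre
- marker: Square marker pen 130 x 14 x 14 mm lying along its x, bystander; origin under its centre
There are look-alikes about, which are no part of the job. What is shaped like the mallet but orange or turquoise is not meant.

How it is judged (in metres and radians):
On the way, in this order (a step that is already met when the one before it is completed fails the run):
1. a pestle is knocked with the mallet (((contact force between mallet and pestle_1 above 3 N and velocity of joint pestle_1 above 0.05 m/s) or (contact force between mallet and pestle_2 above 3 N and velocity of joint pestle_2 above 0.05 m/s) or (contact force between mallet and pestle_3 above 3 N and velocity of joint pestle_3 above 0.05 m/s) or (contact force between mallet and pestle_4 above 3 N and velocity of joint pestle_4 above 0.05 m/s))).
2. every pestle is fully down (value of joint each of pestle_1, pestle_2, pestle_3, pestle_4 above 0.0145 m), for 0.2 s.
3. every crushed tube stands in a seat that is fully down (all of step 2 and ((x of tube_1 in the frame of shaker between 0.042 and 0.058 m and y of tube_1 in the frame of shaker between 0.106 and 0.122 m and z of tube_1 in the frame of shaker between 0.093 and 0.099 m and value of joint seat_1 above 0.0105 m) or (x of tube_1 in the frame of shaker between 0.042 and 0.058 m and y of tube_1 in the frame of shaker between 0.03 and 0.046 m and z of tube_1 in the frame of shaker between 0.093 and 0.099 m and value of joint seat_2 above 0.0105 m) or (x of tube_1 in the frame of shaker between 0.042 and 0.058 m and y of tube_1 in the frame of shaker between -0.046 and -0.03 m and z of tube_1 in the frame of shaker between 0.093 and 0.099 m and value of joint seat_3 above 0.0105 m) or (x of tube_1 in the frame of shaker between 0.042 and 0.058 m and y of tube_1 in the frame of shaker between -0.122 and -0.106 m and z of tube_1 in the frame of shaker between 0.093 and 0.099 m and value of joint seat_4 above 0.0105 m)) and angle between each of tube_1, tube_2, tube_3, tube_4's own z axis and vertical below 0.12 rad and ((x of tube_2 in the frame of shaker between 0.042 and 0.058 m and y of tube_2 in the frame of shaker between 0.106 and 0.122 m and z of tube_2 in the frame of shaker between 0.093 and 0.099 m and value of joint seat_1 above 0.0105 m) or (x of tube_2 in the frame of shaker between 0.042 and 0.058 m and y of tube_2 in the frame of shaker between 0.03 and 0.046 m and z of tube_2 in the frame of shaker between 0.093 and 0.099 m and value of joint seat_2 above 0.0105 m) or (x of tube_2 in the frame of shaker between 0.042 and 0.058 m and y of tube_2 in the frame of shaker between -0.046 and -0.03 m and z of tube_2 in the frame of shaker between 0.093 and 0.099 m and value of joint seat_3 above 0.0105 m) or (x of tube_2 in the frame of shaker between 0.042 and 0.058 m and y of tube_2 in the frame of shaker between -0.122 and -0.106 m and z of tube_2 in the frame of shaker between 0.093 and 0.099 m and value of joint seat_4 above 0.0105 m)) and ((x of tube_3 in the frame of shaker between 0.042 and 0.058 m and y of tube_3 in the frame of shaker between 0.106 and 0.122 m and z of tube_3 in the frame of shaker between 0.093 and 0.099 m and value of joint seat_1 above 0.0105 m) or (x of tube_3 in the frame of shaker between 0.042 and 0.058 m and y of tube_3 in the frame of shaker between 0.03 and 0.046 m and z of tube_3 in the frame of shaker between 0.093 and 0.099 m and value of joint seat_2 above 0.0105 m) or (x of tube_3 in the frame of shaker between 0.042 and 0.058 m and y of tube_3 in the frame of shaker between -0.046 and -0.03 m and z of tube_3 in the frame of shaker between 0.093 and 0.099 m and value of joint seat_3 above 0.0105 m) or (x of tube_3 in the frame of shaker between 0.042 and 0.058 m and y of tube_3 in the frame of shaker between -0.122 and -0.106 m and z of tube_3 in the frame of shaker between 0.093 and 0.099 m and value of joint seat_4 above 0.0105 m)) and ((x of tube_4 in the frame of shaker between 0.042 and 0.058 m and y of tube_4 in the frame of shaker between 0.106 and 0.122 m and z of tube_4 in the frame of shaker between 0.093 and 0.099 m and value of joint seat_1 above 0.0105 m) or (x of tube_4 in the frame of shaker between 0.042 and 0.058 m and y of tube_4 in the frame of shaker between 0.03 and 0.046 m and z of tube_4 in the frame of shaker between 0.093 and 0.099 m and value of joint seat_2 above 0.0105 m) or (x of tube_4 in the frame of shaker between 0.042 and 0.058 m and y of tube_4 in the frame of shaker between -0.046 and -0.03 m and z of tube_4 in the frame of shaker between 0.093 and 0.099 m and value of joint seat_3 above 0.0105 m) or (x of tube_4 in the frame of shaker between 0.042 and 0.058 m and y of tube_4 in the frame of shaker between -0.122 and -0.106 m and z of tube_4 in the frame of shaker between 0.093 and 0.099 m and value of joint seat_4 above 0.0105 m))), for 0.2 s.
4. the start key is pressed fully with all tubes loaded (all of step 3 and value of joint start above 0.0042 m).
At the end, for the whole second after the job is handed in: Every tube present stands upright (within 7 degrees) on the floor of a seat that is fully down (over 10.5 of 12 mm), its pestle fully down (over 14.5 of 16 mm); the mallet stands on its head, its axis over the mat; all at rest (all of step 3 and x of mallet in the frame of mat between -0.12 and 0.12 m and y of mallet in the frame of mat between -0.065 and 0.065 m and height (world z) of mallet below 0.01 m and angle between mallet's own z axis and vertical below 0.2 rad and linear speed of each of mallet, tube_1, tube_2, tube_3, tube_4 below 0.02 m/s); the robot touches nothing.
It fails at once if a pestle is pushed by the gripper instead of the mallet (contact force between any of pestle_1, pestle_2, pestle_3, pestle_4 and the fingers above 3 N or contact force between any of pestle_1, pestle_2, pestle_3, pestle_4 and the arm above 3 N).
It fails at once if a tube is struck off the steel plate ((contact force between pestle_1 and mallet above 3 N and height (world z) of tube_1 above 0.03 m) or (contact force between pestle_2 and mallet above 3 N and height (world z) of tube_2 above 0.03 m) or (contact force between pestle_3 and mallet above 3 N and height (world z) of tube_3 above 0.03 m) or (contact force between pestle_4 and mallet above 3 N and height (world z) of tube_4 above 0.03 m)).
It fails at once if a seat is pushed by the gripper or the mallet instead of a tube (contact force between any of seat_1, seat_2, seat_3, seat_4 and the fingers above 3 N or contact force between any of seat_1, seat_2, seat_3, seat_4 and the arm above 3 N or contact force between any of seat_1, seat_2, seat_3, seat_4 and mallet above 3 N).
It fails at once if a bystander is moved more than 40 mm (distance of any of plain_tube, well_plate_1, well_plate_2, tip_box, buffer_bottle, beaker, marker from where it was at the start of the episode above 0.04 m).
Of tube_1, tube_2, tube_3, tube_4 only 3 to 4 are there at a start; the rules pass over those that are not, and their reading is None.
At some moment in a run one of mallet, tube_1, tube_2, tube_3, tube_4 may be knocked a few centimetres aside while the robot is not near it.
It also fails if it takes over 208 s, if anything falls off the work surface, if the arm or the gripper's body presses on something with over 40 N, if the wrist force passes 120 N, or if a joint passes its speed limit or range.

## Working session

There is one attempt and no reset: what is moved stays moved. The work goes in short steps, each a Python script; the robot and the scene stay as the last script left them, time stands still between calls to the robot, and variables do not carry over. Pictures are saved under pics/ and viewed, and the job is handed in when it is done.

```bash
ls; mkdir -p pics; python3 - <<'E'
from rig import robot
import cv2,numpy as np
for n in("scene","top"):
    p,d=robot.grab_frame(n); i=robot.camera_info(n); print(n,i)
    cv2.imwrite(f"pics/{n}0.png",cv2.cvtColor(p,cv2.COLOR_RGB2BGR)); np.savez(f"/tmp/{n}0.npz",p=p,d=d)
print(robot.read_t())
E
```

```text
pics
scene {'vfov': 53.7451169586101, 'cx': 282.368077226154, 'cy': 206.7330235098037, 'view': array([[-0.75901462,  0.65084446, -0.01727125,  0.39285057],
       [ 0.50129956,  0.56727707, -0.65337239, -0.18332294],
       [-0.41544622, -0.50457726, -0.75683963,  1.53475729],
       [ 0.        ,  0.        ,  0.        ,  1.        ]])}
top {'vfov': 44.37113373308398, 'cx': 274.68302424546425, 'cy': 218.44478875342213, 'view': array([[-0.01847261, -0.99980175,  0.00743071, -0.01525447],
       [-0.98451456,  0.01689335, -0.17448694,  0.51036808],
       [ 0.17432682, -0.01053887, -0.98463145,  1.63603308],
       [ 0.        ,  0.        ,  0.        ,  1.        ]])}
0.1
```

View pics/scene0.png

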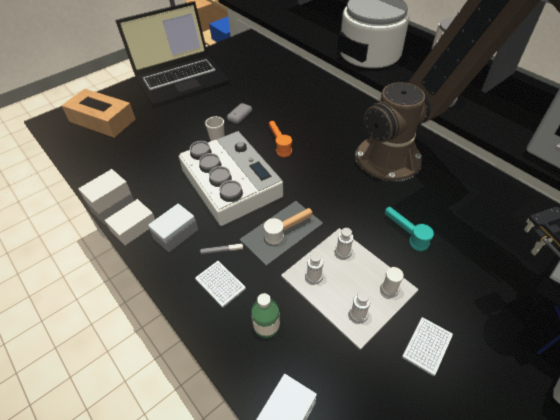

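View pics/top0.png

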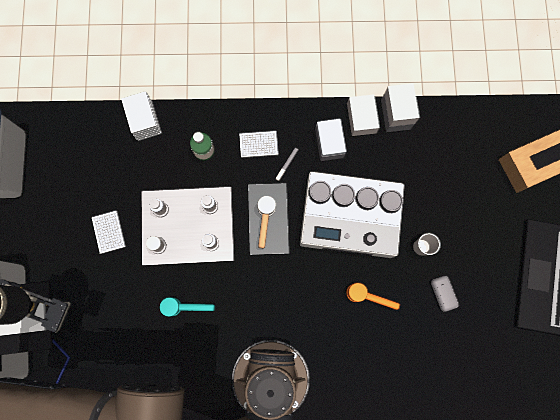

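Three crushing tubes stand on the plate, at scene pixels (315,268), (345,243) and (361,305). The plain one looks to be at (393,282). Mallet candidates in the top view are wood with a white head (266,205), turquoise (170,307) and orange (358,293), so the wooden one is meant. Next, close crops and measurements.

```bash
cat > h.py <<'E'
import cv2,numpy as np
from rig import robot
def K(n):
    i=robot.camera_info(n); return 210/np.tan(np.radians(i['vfov']/2)),i['cx'],i['cy'],i['view']
def cast(n,u,v,z):
    f,cx,cy,V=K(n); R=V[:3,:3];t=V[:3,3]
    c=-R.T@t; d=R.T@np.array([(u-cx)/f,(v-cy)/f,1]); return c+d*(z-c[2])/d[2]
def proj(n,p):
    f,cx,cy,V=K(n); q=V[:3,:3]@np.asarray(p)+V[:3,3]; return np.array([q[0]/q[2]*f+cx,q[1]/q[2]*f+cy])
def cloud(n,d):
    f,cx,cy,V=K(n); v,u=np.mgrid[:d.shape[0],:d.shape[1]]
    P=np.stack([(u-cx)/f*d,(v-cy)/f*d,d],-1); return (P-V[:3,3])@V[:3,:3]
def crop(p,u0,v0,u1,v1,s,fn):
    cv2.imwrite(fn,cv2.resize(cv2.cvtColor(p[v0:v1,u0:u1],cv2.COLOR_RGB2BGR),None,fx=s,fy=s,interpolation=cv2.INTER_CUBIC))
E
python3 - <<'E'
from h import *
T=np.load('/tmp/top0.npz');S=np.load('/tmp/scene0.npz')
crop(T['p'],130,170,300,275,4.5,'pics/a.png')
crop(S['p'],230,190,430,340,4,'pics/b.png')
for n,D in(('top',T),('scene',S)):
    P=cloud(n,D['d']); Z=P[...,2]
    for nm,(x0,x1,y0,y1,zs) in dict(a=(0.3,.8,-.05,.6,(.05,.115))).items():
        m=((Z>zs[0])&(Z<zs[1])&(P[...,0]>.35)&(P[...,0]<.75)&(P[...,1]>0)&(P[...,1]<.5)&(D['d']>0)).astype(np.uint8)
        k,l,s,c=cv2.connectedComponentsWithStats(m)
        for i in range(1,k):
            if s[i,4]>15:
                q=P[l==i]; top=q[q[:,2]>q[:,2].max()-.006]; print(n,s[i],np.round(top.mean(0),4),np.round(q.mean(0),3),round(float(q[:,2].max()),4))
E
```

```text
top [190 143  23  14 213] [0.7395 0.2151 0.1115] [0.734 0.21  0.09 ] 0.115
top [201 195  14  15 156] [0.5606 0.1903 0.1119] [0.557 0.188 0.093] 0.115
top [257 196  11  28 163] [0.549  0.015  0.0686] [0.548 0.013 0.061] 0.0724
top [149 199  16  15 165] [0.5523 0.3541 0.1117] [0.549 0.35  0.091] 0.1149
top [260 224   7   9  21] [0.4771 0.013  0.054 ] [0.477 0.013 0.053] 0.0572
top [202 234  14  14 147] [0.4361 0.1876 0.1116] [0.434 0.185 0.094] 0.1149
top [146 236  16  15 189] [0.4281 0.3589 0.0969] [0.43  0.359 0.088] 0.1009
scene [298 208  13  10  32] [0.4457 0.0205 0.0514] [0.446 0.021 0.051] 0.0546
scene [265 215  32  21 212] [0.5579 0.0149 0.0645] [0.549 0.016 0.06 ] 0.0687
scene [337 228  17  23 277] [0.4388 0.1883 0.1121] [0.445 0.193 0.087] 0.1149
scene [307 252  16  24 293] [0.5632 0.1919 0.112 ] [0.569 0.197 0.088] 0.1148
scene [385 267  19  22 311] [0.4337 0.3625 0.093 ] [0.438 0.364 0.084] 0.0969
scene [352 291  19  24 332] [0.5547 0.3562 0.1122] [0.561 0.36  0.089] 0.115
scene [271 299   9  26 105] [0.7412 0.2269 0.112 ] [0.739 0.235 0.094] 0.1147
```

View pics/a.png

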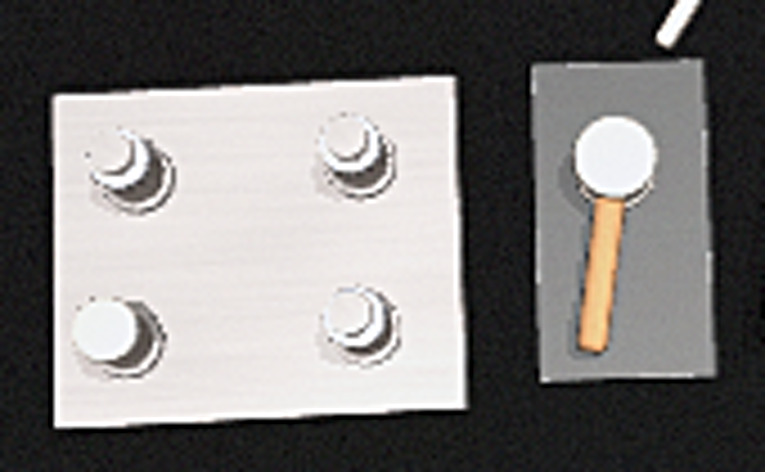

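View pics/b.png

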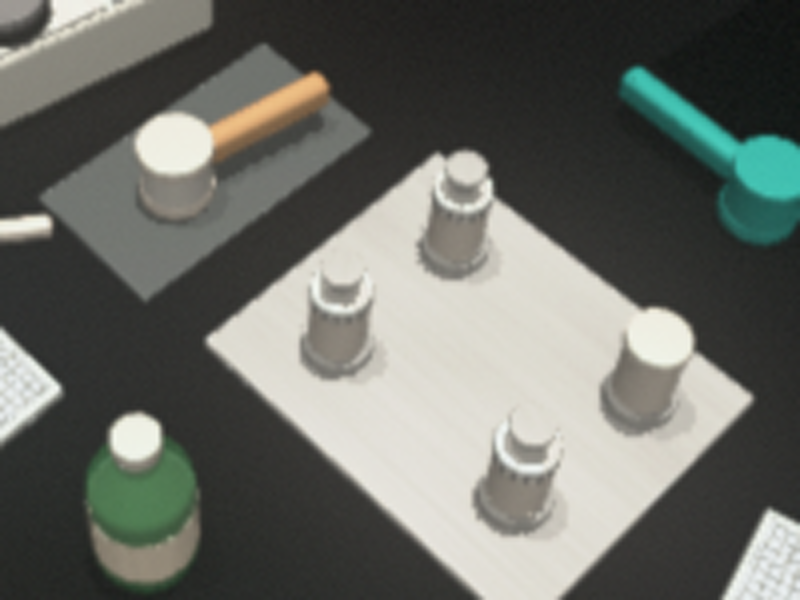

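Heights confirm it: the pestle heads are at about 0.112 m and the plain cap at about 0.092 m, at (0.43,0.36). The turquoise and orange mallets are ruled out by colour. Next come the mallet, mat, shaker seats and key.

```bash
python3 - <<'E'
from h import *
T=np.load('/tmp/top0.npz');S=np.load('/tmp/scene0.npz')
def blob(n,p,m,near,z,minA=40):
    k,l,s,c=cv2.connectedComponentsWithStats(m.astype(np.uint8))
    o=[(np.hypot(*(c[i]-near)),i) for i in range(1,k) if s[i,4]>minA]; i=min(o)[1]
    cs,_=cv2.findContours((l==i).astype(np.uint8),cv2.RETR_EXTERNAL,cv2.CHAIN_APPROX_NONE)
    ct=max(cs,key=len); e=cv2.fitEllipse(ct); return e,s[i],ct
for n,D,hm,hw in(('top',T,(266,205),(264,230)),('scene',S,(274,229),(297,217))):
    p=D['p']; hsv=cv2.cvtColor(p,cv2.COLOR_RGB2HSV)
    w=(hsv[...,2]>(225 if n=='top' else 190))&(hsv[...,1]<50)
    e,s,_=blob(n,p,w,hm,.063); print(n,'head',np.round(e[0],1),np.round(e[1],1),s,np.round(cast(n,*e[0],.063),4))
    o=(hsv[...,0]>5)&(hsv[...,0]<22)&(hsv[...,1]>90)&(hsv[...,2]>90)
    e,s,ct=blob(n,p,o,hw,.05,30); r=cv2.boxPoints(cv2.minAreaRect(ct)); print('handle',[np.round(cast(n,*q,.05)[:2],3) for q in r])
    g=(hsv[...,1]<40)&(hsv[...,2]>60)&(hsv[...,2]<(160 if n=='top' else 110))
    # seats: depth-based plane report
    P=cloud(n,D['d'])
    for (u,v) in ([(319,192),(344,195),(367,198),(391,201),(370,239),(347,236),(330,210)] if n=='top' else [(200,149),(209,162),(220,176),(231,190),(240,146),(255,180)]):
        print((u,v),p[v,u],np.round(P[v,u],3))
crop(T['p'],295,165,415,265,6,'pics/c.png')
crop(S['p'],170,120,295,225,6,'pics/d.png')
E
```

```text
top head [266.1 204.2] [16.3 16.8] [258 196  18  17 238] [0.5542 0.0027 0.063 ]
handle [array([0.417, 0.032]), array([0.527, 0.016]), array([ 0.524, -0.004]), array([0.414, 0.011])]
(319, 192) [175 167 167] [ 0.581 -0.165  0.111]
(344, 195) [179 168 172] [ 0.571 -0.245  0.107]
(367, 198) [177 167 171] [ 0.56  -0.317  0.107]
(391, 201) [179 172 173] [ 0.549 -0.394  0.104]
(370, 239) [192 182 182] [ 0.428 -0.319  0.112]
(347, 236) [186 176 181] [ 0.442 -0.252  0.088]
(330, 210) [241 242 247] [ 0.525 -0.2    0.095]
scene head [273.2 225.5] [14.4 18.2] [264 218  19  16 229] [0.5564 0.0043 0.063 ]
handle [array([0.526, 0.001]), array([0.414, 0.014]), array([0.426, 0.044]), array([0.535, 0.031])]
(200, 149) [156 152 147] [ 0.552 -0.391  0.107]
(209, 162) [156 152 146] [ 0.565 -0.317  0.106]
(220, 176) [158 154 148] [ 0.577 -0.235  0.11 ]
(231, 190) [158 154 148] [ 0.587 -0.162  0.109]
(240, 146) [123 120 116] [ 0.442 -0.309  0.109]
(255, 180) [180 181 173] [ 0.493 -0.162  0.09 ]
```

View pics/c.png

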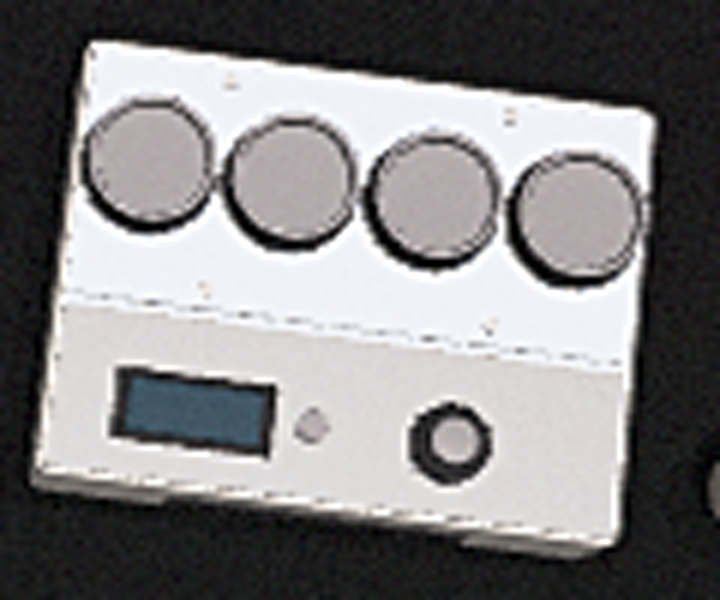

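View pics/d.png

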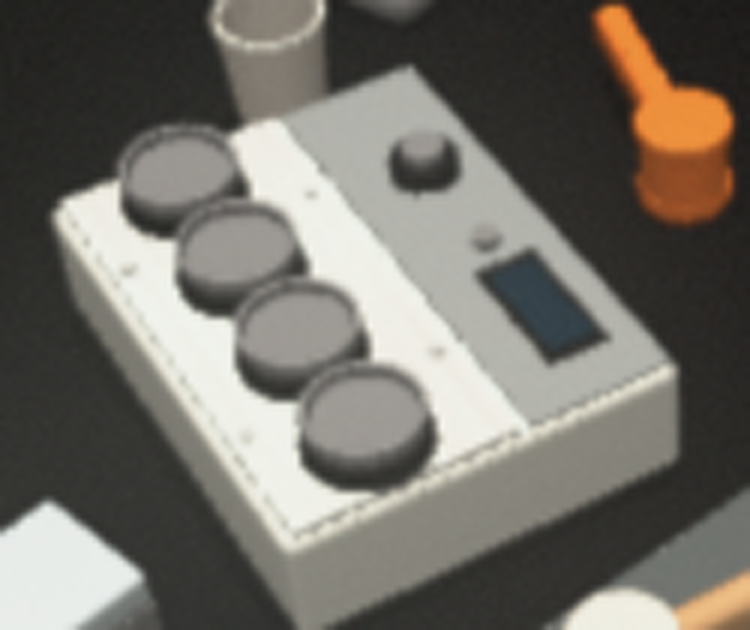

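```bash
python3 - <<'E'
from h import *
T=np.load('/tmp/top0.npz');S=np.load('/tmp/scene0.npz')
seats=np.array([[.05,.114],[.05,.038],[.05,-.038],[.05,-.114]])
def fit(A,B):
    a=A-A.mean(0);b=B-B.mean(0); th=np.arctan2((a[:,0]*b[:,1]-a[:,1]*b[:,0]).sum(),(a*b).sum())
    R=np.array([[np.cos(th),-np.sin(th)],[np.sin(th),np.cos(th)]]); t=B.mean(0)-R@A.mean(0); return th,t,R,np.linalg.norm(A@R.T+t-B,axis=1)
allP=[]
for n,D,L,lo,hi in(('top',T,[(319,192),(344,195),(367,198),(391,201)],160,195),('scene',S,[(231,190),(220,176),(209,162),(200,149)],135,172)):
    p=D['p'].astype(int).mean(-1); out=[]
    m=((p>lo)&(p<hi)).astype(np.uint8); 
    for u,v in L:
        mm=m.copy(); msk=np.zeros_like(mm); cv2.circle(msk,(u,v),14,1,-1); mm&=msk
        mm=cv2.morphologyEx(mm,cv2.MORPH_OPEN,np.ones((3,3),np.uint8))
        k,l,s,c=cv2.connectedComponentsWithStats(mm,connectivity=4); i=l[v,u]; i=i if i else 1+np.argmax(s[1:,4])
        q=cast(n,*c[i],.112); out.append(q[:2]); print(n,c[i].round(1),s[i],q.round(4))
    th,t,R,r=fit(seats,np.array(out)); print('yaw',np.degrees(th),'t',t.round(4),'res',r.round(4),'key',(R@[-.078,-.06]+t).round(4)); allP.append(out)
B=np.mean(allP,0); th,t,R,r=fit(seats,B); print('mean',np.degrees(th),t,r,'key',R@[-.078,-.06]+t,'\nseats',(seats@R.T+t).round(4))
print('key top',cast('top',294.7+455/6,164.7+438/6,.109),'scene',cast('scene',169.6+424/6,119.6+143/6,.109))
# deck white corners check
np.savez('/tmp/shaker.npz',th=th,t=t,R=R,seats=seats@R.T+t,key=R@[-.078,-.06]+t)
for n,xs in(('top',[(90,42),(655,112),(615,545),(33,478)]),):
    C=np.array([cast(n,294.7+u/6,164.7+v/6,.09)[:2] for u,v in xs]); print(C.round(3),C.mean(0),np.linalg.norm(np.roll(C,1,0)-C,axis=1))
    print(fit(np.array([[.12,.155],[.12,-.155],[-.12,-.155],[-.12,.155]]),C)[::3],fit(np.array([[.12,.155],[.12,-.155],[-.12,-.155],[-.12,.155]]),C)[1])
E
```

```text
top [319.6 191.2] [310 183  19  17 248] [ 0.5833 -0.1674  0.112 ]
top [343.1 194.4] [334 186  19  17 259] [ 0.5715 -0.2415  0.112 ]
top [367.  197.3] [358 189  18  17 246] [ 0.561  -0.3165  0.112 ]
top [390.8 200.4] [382 192  18  17 250] [ 0.5496 -0.3911  0.112 ]
yaw -8.494458112583745 t [ 0.5169 -0.2717] res [0.001  0.0004 0.0004 0.0007] key [ 0.4309 -0.3196]
scene [230.2 189. ] [221 183  20  13 189] [ 0.5877 -0.1645  0.112 ]
scene [219.  174.6] [211 169  17  12 161] [ 0.5773 -0.2399  0.112 ]
scene [209.3 161. ] [201 156  18  11 150] [ 0.5648 -0.3142  0.112 ]
scene [199.4 148.4] [192 144  16  10 126] [ 0.5547 -0.3895  0.112 ]
yaw -8.456232013945048 t [ 0.5217 -0.2697] res [0.0003 0.0008 0.0008 0.0004] key [ 0.4357 -0.3175]
mean -8.475304961881193 [ 0.51928401 -0.27070136] [0.00065102 0.0002056  0.00040777 0.00053063] key [ 0.43329282 -0.31855024] 
seats [[ 0.5855 -0.1653]
 [ 0.5743 -0.2405]
 [ 0.5631 -0.3157]
 [ 0.5519 -0.3908]]
key top [ 0.43250495 -0.32170348  0.109     ] scene [ 0.43278197 -0.31980468  0.109     ]
[[ 0.653 -0.14 ]
 [ 0.61  -0.442]
 [ 0.377 -0.406]
 [ 0.418 -0.103]] [ 0.51447287 -0.27270287] [0.23847421 0.3053491  0.23515039 0.30649222]
(np.float64(-0.1441845800412453), array([0.00384813, 0.00193963, 0.00441164, 0.00062774])) [ 0.51447287 -0.27270287]
```

```bash
cat >> h.py <<'E'
def ori(yaw):
    # tool pointing down, jaw axis (tool y) horizontal at angle yaw (deg) from world +x
    a=np.radians(yaw); y=np.array([np.cos(a),np.sin(a),0]); z=np.array([0,0,-1.]); x=np.cross(y,z)
    return np.stack([x,y,z],1)
def best(p,yaw):
    q0=np.array(robot.read_qpos()); o=[]
    for k in(0,180):
        q=robot.ik(p,ori(yaw+k))
        if q is not None: o.append((np.abs(np.array(q)-q0).max(),yaw+k))
    return ori(min(o)[1])
def snap(tag):
    r={}
    for n in('scene','top'):
        p,d=robot.grab_frame(n); cv2.imwrite(f'pics/{n}_{tag}.png',cv2.cvtColor(p,cv2.COLOR_RGB2BGR)); np.savez(f'/tmp/{n}_{tag}.npz',p=p,d=d); r[n]=(p,d)
    return r
def st(): print('t',round(robot.read_t(),2),'tcp',np.round(robot.read_position(),4),'F',np.round(robot.read_force(),1),'grip',round(robot.read_grip_width(),3))
E
python3 - <<'E'
from h import *
c=np.array([.555,.003])
p=[*c,.12]; R=best(p,82)
robot.goto(p,R); st()
robot.servo_line([*c,.024],speed=.1); robot.move_gripper(0); st()
robot.servo_line([*c,.06],speed=.05); st()
r=snap('m1'); crop(r['scene'][0],200,140,420,330,3.5,'pics/m1.png')
E
```

```text
t 2.62 tcp [0.5553 0.0037 0.1201] F [-0.1 -0.3 -0.2] grip 1.0
t 4.3 tcp [0.5551 0.003  0.0242] F [-0.3  0.9  2.3] grip 0.68
t 5.17 tcp [0.5548 0.0029 0.0598] F [-0.1  0.8 -4. ] grip 0.678
```

View pics/m1.png

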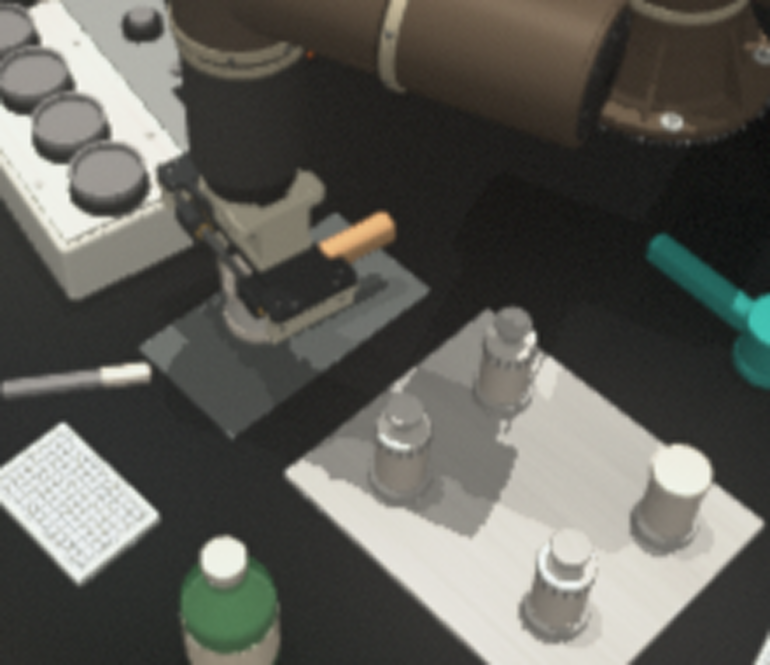

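Grip width is 60 mm, matching the head, and the mallet hangs level. I'll find the pestle heads again and strike the near one.

```bash
cat >> h.py <<'E'
def heads(r,lo,hi,box):
    """blob centroids of points with lo<z<hi inside box, per camera"""
    out={}
    for n,(p,d) in r.items():
        P=cloud(n,d); m=((P[...,2]>lo)&(P[...,2]<hi)&(P[...,0]>box[0])&(P[...,0]<box[1])&(P[...,1]>box[2])&(P[...,1]<box[3])&(d>0)).astype(np.uint8)
        k,l,s,c=cv2.connectedComponentsWithStats(m)
        out[n]=[(np.round(cast(n,*c[i],(lo+hi)/2)[:2],4).tolist(),round(float(P[l==i][:,2].mean()),4),int(s[i,4])) for i in range(1,k) if s[i,4]>25]
    return out
E
cat > strike.py <<'E'
from h import *
import sys
x,y=float(sys.argv[1]),float(sys.argv[2]); over=float(sys.argv[3]); tag=sys.argv[4]
R=robot.read_tcp_rot()
p=robot.read_position(); 
if p[2]<.18: robot.servo_line([p[0],p[1],.2],speed=.25)
robot.servo_line([x,y,.2],speed=.3)
robot.servo_line([x,y,.160],speed=.15); st()
robot.servo_line([x,y,.117-over],speed=.25); st()
robot.dwell(.1); st()
robot.servo_line([x,y,.2],speed=.2)
E
python3 - <<'E'
from h import *
r={n:(np.load(f'/tmp/{n}_m1.npz')['p'],np.load(f'/tmp/{n}_m1.npz')['d']) for n in('top','scene')}
for n,v in heads(r,.105,.119,(.35,.65,.1,.45)).items(): print(n,v)
E
python3 strike.py .4375 .1885 .0005 B
python3 - <<'E'
from h import *
robot.servo_line([.50,.02,.2],speed=.3)
r=snap('B'); crop(r['scene'][0],280,200,430,340,5,'pics/B.png')
for n,v in heads(r,.085,.119,(.35,.65,.1,.45)).items(): print(n,v)
st()
E
```

```text
top [([0.5527, 0.3549], 0.1118, 63)]
scene [([0.4397, 0.1892], 0.1119, 82), ([0.5636, 0.1928], 0.1115, 88), ([0.5552, 0.3565], 0.1121, 109)]
t 7.28 tcp [0.4378 0.1875 0.1598] F [ 1.4 -0.3 -2.7] grip 0.678
t 7.6 tcp [0.4381 0.1886 0.1172] F [ 0.  -0.4 -3.7] grip 0.678
t 7.7 tcp [0.4376 0.1884 0.1173] F [ 0.3 -0.3 -3.7] grip 0.685
scene [([0.4473, 0.1944], 0.0922, 141), ([0.5672, 0.1961], 0.0994, 193), ([0.4406, 0.3654], 0.0916, 220), ([0.5592, 0.3592], 0.0994, 230)]
top [([0.558, 0.3563], 0.1061, 69), ([0.4367, 0.1726], 0.0912, 30), ([0.4253, 0.3654], 0.0916, 85)]
t 9.12 tcp [0.4994 0.0202 0.1991] F [-0.6  0.8 -4.2] grip 0.68
```

View pics/B.png

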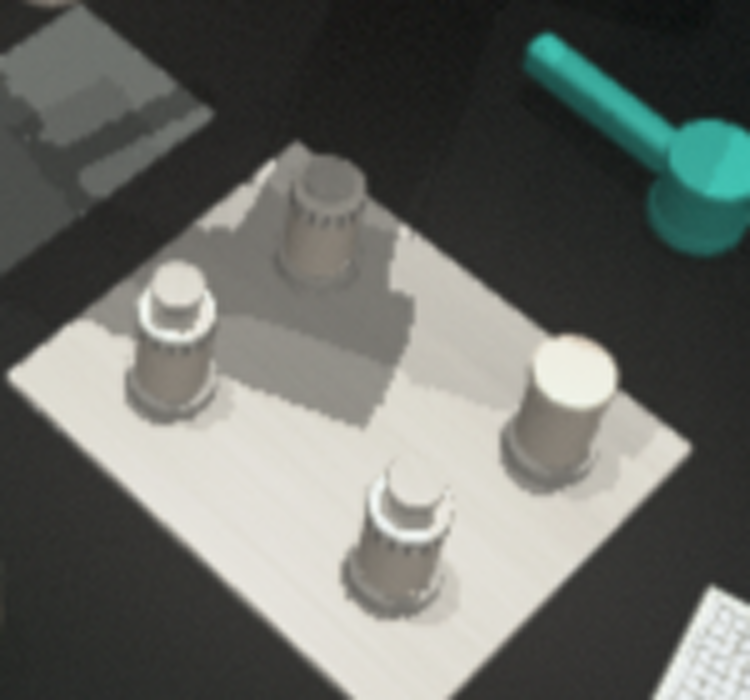

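The far-left tube at (325,175) in the crop now has its head on the collar. The end force shows no bottoming-out, so I'll strike with more overtravel and re-tap that one too.

```bash
python3 strike.py .4375 .1885 .002 B2; python3 strike.py .562 .1915 .002 A;  python3 - <<'E'
from h import *
r=snap('A')
for n,v in heads(r,.1,.119,(.35,.65,.1,.45)).items(): print(n,v)
E
python3 strike.py .5538 .3557 .002 C
python3 - <<'E'
from h import *
robot.servo_line([.50,.02,.2],speed=.3)
r=snap('C'); crop(r['scene'][0],280,200,430,340,5,'pics/C.png')
for n,v in heads(r,.0885,.119,(.35,.65,.1,.45)).items(): print(n,v)
st()
E
```

```text
t 10.28 tcp [0.4377 0.1877 0.1601] F [-0.8  0.4 -2.9] grip 0.676
t 10.62 tcp [0.438  0.1885 0.1159] F [-0.5  0.3 -2.7] grip 0.682
t 10.72 tcp [0.4378 0.1885 0.1161] F [-0.4 -0.4 -3.5] grip 0.68
t 12.28 tcp [0.5613 0.1914 0.16  ] F [ 0.4 -0.1 -3.5] grip 0.682
t 12.61 tcp [0.562  0.1916 0.1159] F [-0.7  0.  -3.6] grip 0.683
t 12.71 tcp [0.562  0.1916 0.1162] F [ 0.5  0.1 -3.6] grip 0.685
scene [([0.5541, 0.3558], 0.1118, 110)]
top [([0.5483, 0.3514], 0.1097, 40)]
t 14.5 tcp [0.554  0.3547 0.1599] F [ 0.5  0.1 -2.5] grip 0.681
t 14.83 tcp [0.5541 0.3556 0.1159] F [-0.3 -0.  -3.5] grip 0.683
t 14.93 tcp [0.5539 0.3556 0.1162] F [ 0.2 -0.3 -2.2] grip 0.678
scene [([0.4454, 0.1946], 0.0947, 99), ([0.5689, 0.1982], 0.0938, 133), ([0.4399, 0.365], 0.0923, 192), ([0.5597, 0.3603], 0.0944, 134)]
top [([0.5573, 0.3553], 0.0938, 51), ([0.4256, 0.3668], 0.0924, 57)]
t 16.89 tcp [0.5002 0.021  0.1997] F [ 0.4  0.4 -3.2] grip 0.681
```

View pics/C.png

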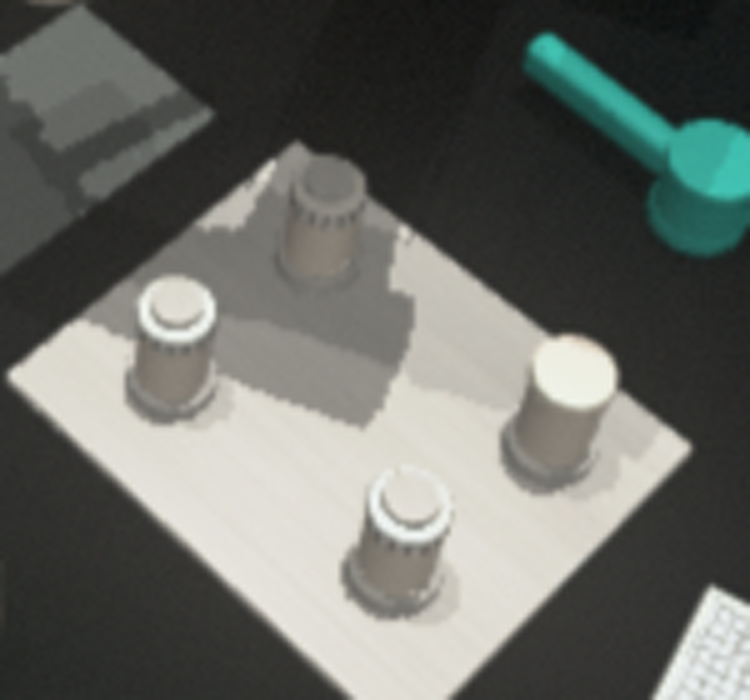

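View pics/top_C.png

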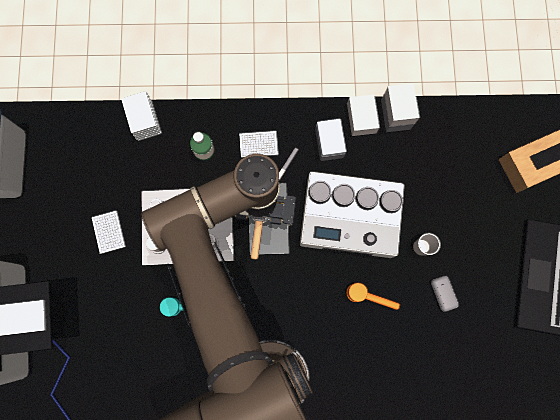

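All three heads look seated, but the force never showed bottoming-out. I'll press each with the mallet in small steps until the force rises clearly above 10 N, which confirms full travel.

```bash
python3 - <<'E'
from h import *
for n,(x,y) in dict(B=(.438,.1885),A=(.562,.1915),C=(.554,.3557)).items():
    robot.servo_line([x,y,.2],speed=.3); robot.servo_line([x,y,.122],speed=.2); robot.dwell(.2)
    f0=robot.read_force()[2]; z=.122
    while z>.106:
        z-=.001; robot.servo_line([x,y,z],speed=.05); f=robot.read_force()[2]-f0
        if f>14: break
    print(n,round(z,4),robot.read_position()[2].round(4),round(f,1),robot.read_t())
    robot.servo_line([x,y,.2],speed=.3)
E
```

```text
B 0.11 0.1121 19.2 21.3833
A 0.11 0.1121 16.3 26.1417
C 0.109 0.112 17.9 31.2833
```

All three bottom out at the same height with 16–19 N, so the pestles are home; the mallet has slid about 5 mm in the grip. Putting it back on the mat.

```bash
python3 - <<'E'
from h import *
x,y=.55,.003
robot.servo_line([x,y,.2],speed=.3); robot.servo_line([x,y,.035],speed=.15); robot.dwell(.2)
f0=robot.read_force()[2]; z=.028; robot.servo_line([x,y,z],speed=.1)
while z>.012:
    z-=.001; robot.servo_line([x,y,z],speed=.03); f=robot.read_force()[2]-f0
    if f>2.5: break
print(z,f)
robot.move_gripper(1.0); robot.dwell(.2); robot.servo_line([x,y,.15],speed=.2); robot.servo_line([.50,-.05,.25],speed=.3)
st(); r=snap('P'); crop(r['scene'][0],200,150,430,340,3.4,'pics/P.png')
for n,v in heads(r,.0885,.1,(.35,.65,.1,.45)).items(): print(n,v)
E
```

```text
0.018999999999999993 4.846355884114258
t 39.27 tcp [ 0.4994 -0.0503  0.2495] F [-0.2  0.3 -0.9] grip 1.002
scene [([0.44, 0.1888], 0.0946, 91), ([0.5631, 0.1949], 0.0942, 119), ([0.4342, 0.3624], 0.0925, 198), ([0.5555, 0.3574], 0.0943, 139)]
top [([0.5524, 0.3547], 0.0939, 85), ([0.4318, 0.3597], 0.0927, 127)]
```

View pics/P.png

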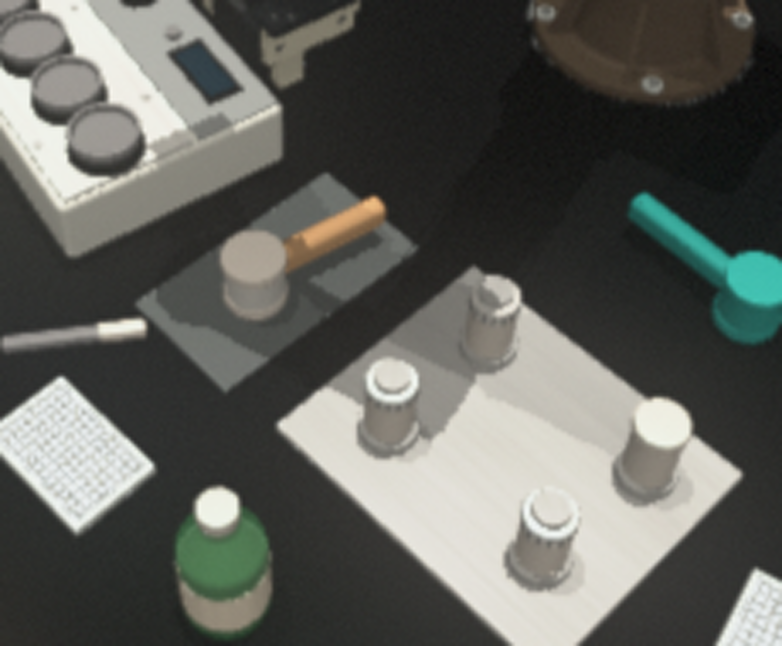

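View pics/top_P.png

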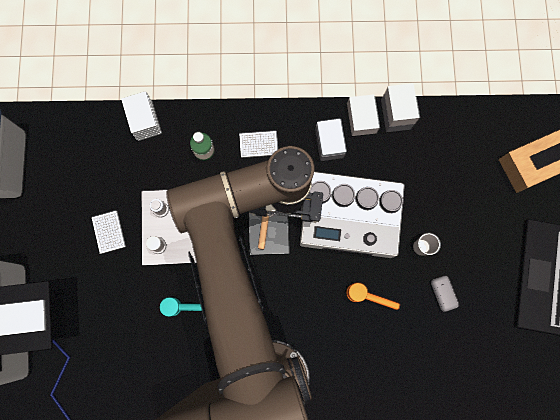

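The mallet stands on its mat, at (250,270) in the crop. Next I'll centre tube A by squeezing along two axes, then release it and look. Its position is then known from the TCP, which gives the camera bias for the seats.

```bash
python3 - <<'E'
from h import *
x,y=.562,.192
robot.servo_line([.50,-.05,.3],speed=.3)
R=best([x,y,.16],81.5); robot.goto([x,y,.16],R); robot.servo_line([x,y,.039],speed=.15); robot.move_gripper(0); st()
robot.move_gripper(.75); robot.servo_line([x,y,.15],speed=.2)
R=best([x,y,.15],-8.5); robot.goto([x,y,.15],R); robot.servo_line([x,y,.039],speed=.15); robot.move_gripper(0); st()
robot.move_gripper(.75); robot.servo_line([x,y,.2],speed=.2); robot.goto([.45,-.25,.3],R)
st(); r=snap('Q'); crop(r['scene'][0],280,180,430,320,5,'pics/Q.png')
for n,v in heads(r,.088,.1,(.35,.65,.1,.45)).items(): print(n,v)
E
```

```text
t 42.56 tcp [0.5619 0.1918 0.039 ] F [-0.  -1.1  0.5] grip 0.482
t 46.73 tcp [0.5621 0.1921 0.0395] F [-2.1  0.2  4.9] grip 0.482Traceback (most recent call last):
  File "<stdin>", line 7, in <module>
rig.Unreachable: the arm cannot take that pose within its joint ranges
```

```bash
python3 - <<'E'
from h import *
st(); print(np.round(robot.read_qpos(),1))
s=np.load('/tmp/shaker.npz')['seats']
for p in [*s,(.45,-.25),(.5,-.05),(.562,.192),(.438,.189),(.554,.356)]:
    for k in (-8.5,171.5):
        for z in(.125,.28):
            q=robot.ik([*p,z],ori(k)); print(np.round(p,3),k,z,None if q is None else np.round(q,0))
robot.goto([.5,-.05,.25],best([.5,-.05,.25],81.5)) 
r=snap('Q'); crop(r['scene'][0],280,180,430,320,5,'pics/Q.png')
for n,v in heads(r,.088,.1,(.35,.65,.1,.45)).items(): print(n,v)
E
```

```text
t 48.34 tcp [0.5613 0.1917 0.1987] F [-0.1  0.3 -0. ] grip 0.75
[ 37.7  14.1 -12.2  -0.  -63.8 133.8]
[ 0.586 -0.165] -8.5 0.125 [  3.  19. -16.   0. -55. 169.]
[ 0.586 -0.165] -8.5 0.28 [  3.  13.  -3.   0. -74. 169.]
[ 0.586 -0.165] 171.5 0.125 [  3.  19. -16.   0. -55. -11.]
[ 0.586 -0.165] 171.5 0.28 [  3.  13.  -3.   0. -74. -11.]
[ 0.574 -0.24 ] -8.5 0.125 None
[ 0.574 -0.24 ] -8.5 0.28 None
[ 0.574 -0.24 ] 171.5 0.125 [ -5.  20. -14.   0. -56.  -4.]
[ 0.574 -0.24 ] 171.5 0.28 [ -5.  14.  -2.   0. -74.  -4.]
[ 0.563 -0.316] -8.5 0.125 None
[ 0.563 -0.316] -8.5 0.28 None
[ 0.563 -0.316] 171.5 0.125 [-12.  22. -11.   0. -57.   3.]
[ 0.563 -0.316] 171.5 0.28 [-12.  16.   1.   0. -75.   3.]
[ 0.552 -0.391] -8.5 0.125 [ -19.   25.   -7.    0.  -59. -170.]
[ 0.552 -0.391] -8.5 0.28 [ -19.   19.    6.    0.  -76. -170.]
[ 0.552 -0.391] 171.5 0.125 [-19.  25.  -7.   0. -59.  10.]
[ 0.552 -0.391] 171.5 0.28 [-19.  19.   6.   0. -76.  10.]
[ 0.45 -0.25] -8.5 0.125 None
[ 0.45 -0.25] -8.5 0.28 None
[ 0.45 -0.25] 171.5 0.125 [ -7.  11. -27.   0. -52.  -1.]
[ 0.45 -0.25] 171.5 0.28 [ -7.   
[... 442 characters left out ...]
 0.28 [ 38.  11.  -5.   0. -74. -46.]
[0.438 0.189] -8.5 0.125 [ 47.   7. -32.   0. -51. 124.]
[0.438 0.189] -8.5 0.28 [ 47.  -0. -18.   0. -72. 124.]
[0.438 0.189] 171.5 0.125 [ 47.   7. -32.   0. -51. -56.]
[0.438 0.189] 171.5 0.28 [ 47.  -0. -18.   0. -72. -56.]
[0.554 0.356] -8.5 0.125 [ 50.  23.  -9.   0. -58. 122.]
[0.554 0.356] -8.5 0.28 [ 50.  17.   3.   0. -76. 122.]
[0.554 0.356] 171.5 0.125 [ 50.  23.  -9.   0. -58. -58.]
[0.554 0.356] 171.5 0.28 [ 50.  17.   3.   0. -76. -58.]
scene [([0.4411, 0.19], 0.0938, 109), ([0.5646, 0.1928], 0.0937, 127), ([0.4345, 0.3627], 0.0922, 205), ([0.5573, 0.3574], 0.0939, 151)]
top [([0.5526, 0.3544], 0.0936, 85), ([0.4302, 0.3594], 0.0923, 129)]
```

View pics/top_Q.png

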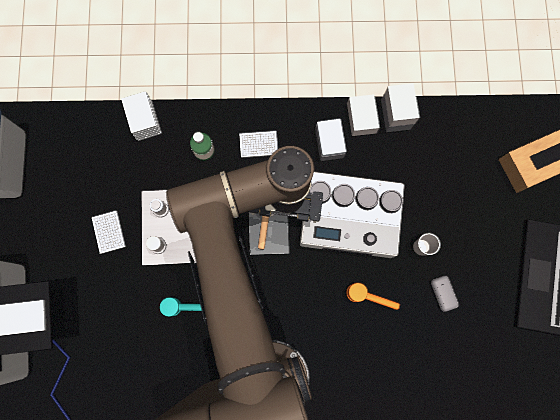

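View pics/Q.png

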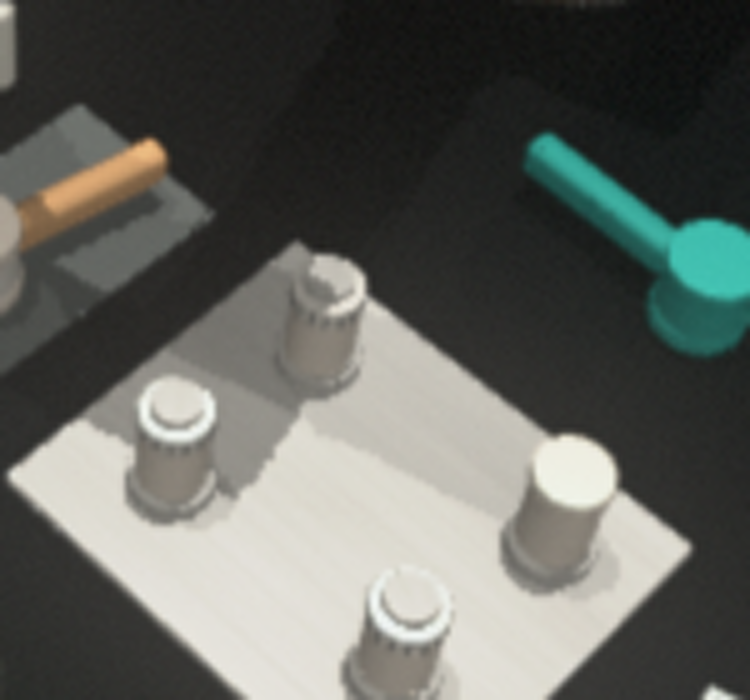

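True A from the TCP is (.562,.192). The scene view reads +2.6/+0.8 mm and the top view −1.4/−1.7 mm, so the two-view mean is good to under 1 mm and I'll use the mean seat positions. Loading A into seat 1.

```bash
cat > load.py <<'E'
from h import *
def center_pick(x,y,first=True):
    if first:
        robot.goto([x,y,.18],best([x,y,.18],81.5)); robot.servo_line([x,y,.039],speed=.2); robot.move_gripper(0); st()
        robot.move_gripper(.75); robot.servo_line([x,y,.15],speed=.25)
    robot.goto([x,y,.16],ori(171.5)); robot.servo_line([x,y,.039],speed=.2); robot.move_gripper(0); st()
    robot.servo_line([x,y,.26],speed=.2)
def carry(i,tag):
    s=np.load('/tmp/shaker.npz')['seats'][i]
    p=robot.read_position(); d=np.hypot(*(s-p[:2]))
    robot.servo_line([*s,.26],speed=.3); robot.servo_line([*s,.158],speed=.15); st()
    r=snap(tag); crop(r['scene'][0],170,90,330,230,5,f'pics/{tag}.png')
def press(i):
    s=np.load('/tmp/shaker.npz')['seats'][i]
    robot.dwell(.2); f0=robot.read_force()[2]
    robot.servo_line([*s,.143],speed=.08); z=.143
    while z>.119:
        z-=.001; robot.servo_line([*s,z],speed=.04); f=robot.read_force(); print(round(z,3),robot.read_position()[2].round(4),np.round([f[0],f[1],f[2]-f0],1))
        if z<.1245 and f[2]-f0>13 or f[2]-f0>25: break
    st()
def release(i,tag):
    s=np.load('/tmp/shaker.npz')['seats'][i]
    robot.move_gripper(.7); robot.servo_line([*s,.3],speed=.2)
    robot.goto([.5,-.03,.28],ori(171.5))
    r=snap(tag); crop(r['scene'][0],170,90,430,330,3,f'pics/{tag}.png')
    for n,v in heads(r,.175,.19,(.4,.7,-.45,-.1)).items(): print(n,v)
    for n,v in heads(r,.088,.1,(.35,.65,.1,.45)).items(): print(n,v)
    st()
E
python3 - <<'E'
from load import *
robot.goto([.5,-.05,.28],ori(171.5))
center_pick(.562,.192,False); carry(0,'h1')
E
```

```text
t 53.31 tcp [0.5622 0.1923 0.0397] F [-3.1  0.7  6.2] grip 0.479
t 56.74 tcp [ 0.5864 -0.1651  0.159 ] F [ 0.7 -0.4 -3.4] grip 0.484
```

View pics/h1.png

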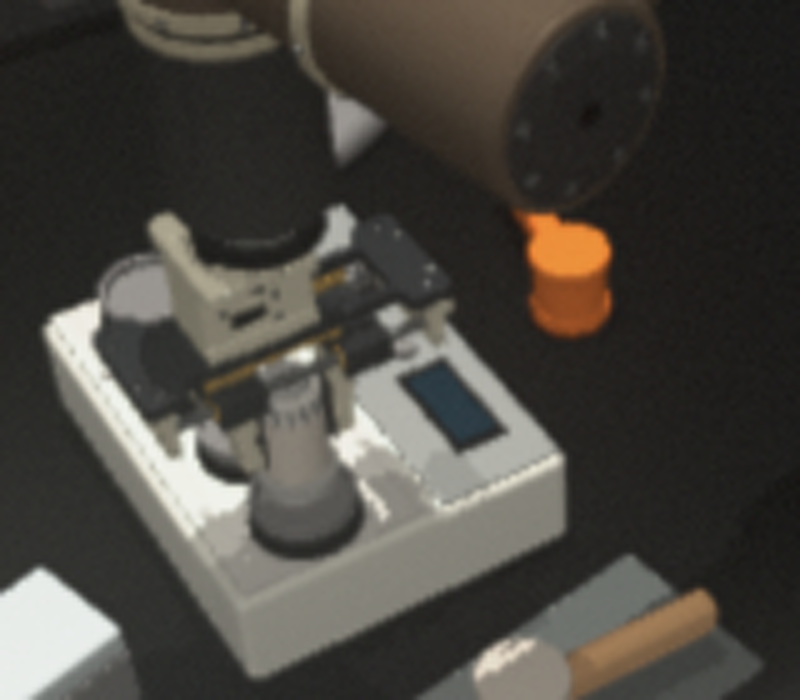

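Tube A is held upright over seat 1. Its foot spans about 262–352 px inside the dish at 250–362 px, so it is centred. Pressing.

```bash
python3 - <<'E'
from load import *
press(0); release(0,'r1')
E
```

```text
0.142 0.1422 [0.6 1.1 0.8]
0.141 0.141 [-0.9 -0.3  0.3]
0.14 0.1399 [-0.4  0.   0. ]
0.139 0.1389 [ 0.2 -0.4  0.7]
0.138 0.1379 [-0.2  0.2 -0.3]
0.137 0.1375 [-1.9 -0.2  6. ]
0.136 0.1367 [-3.3  2.   9.1]
0.135 0.1357 [-4.4  0.9 10. ]
0.134 0.1348 [-3.2  0.8 10.5]
0.133 0.1338 [-3.3  2.2  9.6]
0.132 0.1328 [-3.4  1.5 10.4]
0.131 0.1318 [-3.2  1.6  9.5]
0.13 0.1309 [-3.9  1.6 10.1]
0.129 0.1299 [-2.9  0.5 10.3]
0.128 0.1289 [-5.2  1.4 10.4]
0.127 0.1279 [-4.   1.1 11.4]
0.126 0.127 [-3.5  1.3 10.8]
0.125 0.126 [-4.6  2.  11.6]
0.124 0.1256 [-5.   1.8 15. ]
t 62.12 tcp [ 0.5857 -0.1655  0.1256] F [-5.   1.8 11.1] grip 0.481
scene [([0.5876, -0.1609], 0.1803, 80)]
top [([0.5838, -0.1656], 0.18, 96)]
scene [([0.4403, 0.1899], 0.0936, 110), ([0.4342, 0.3626], 0.0921, 201), ([0.5559, 0.3577], 0.0936, 161)]
top [([0.5496, 0.3619], 0.0934, 46), ([0.4307, 0.3596], 0.0923, 121)]
t 64.54 tcp [ 0.5003 -0.0303  0.2797] F [-0.1 -0.8  0. ] grip 0.702
```

View pics/r1.png

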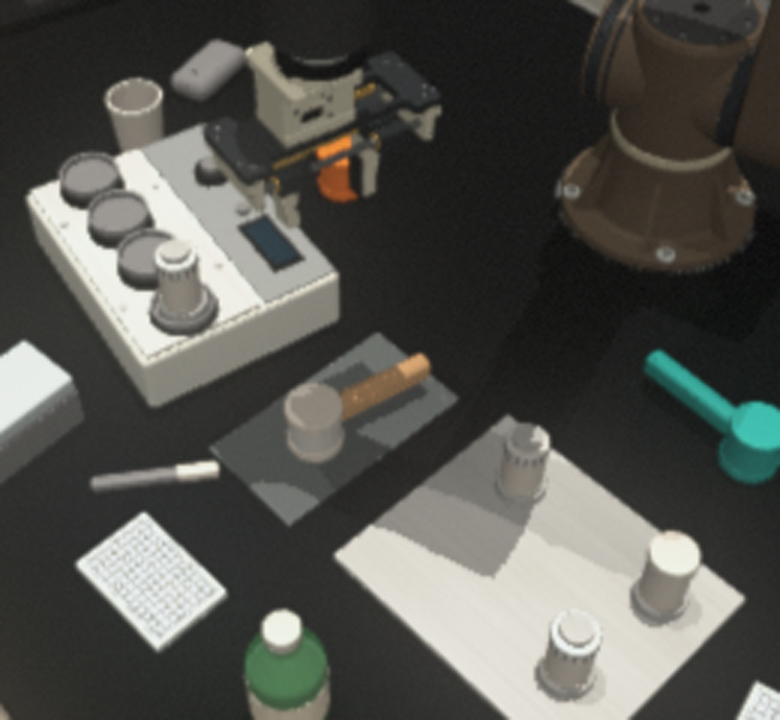

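A stands in seat 1 with its head top at about 0.181 m (0.182 expected when down), and the force rose at the stop. Next is B into seat 2.

```bash
python3 - <<'E'
from load import *
center_pick(.438,.189); carry(1,'h2'); press(1); release(1,'r2')
E
```

```text
t 66.88 tcp [0.4382 0.189  0.0396] F [-0.2 -2.1  6.1] grip 0.486
t 70.79 tcp [0.4381 0.1892 0.0396] F [-3.1  1.4  6.2] grip 0.48
t 74.53 tcp [ 0.5751 -0.2405  0.1591] F [ 0.  -0.2 -2.5] grip 0.485
0.142 0.1422 [0.2 0.  0.3]
0.141 0.141 [ 0.4 -0.5 -0.6]
0.14 0.1399 [-0.7 -0.9  0.4]
0.139 0.1389 [ 0.9 -0.3  0.1]
0.138 0.1379 [ 0.6 -0.5  0.2]
0.137 0.1375 [-1.3  0.3  5.4]
0.136 0.1368 [-2.9  1.6  9.3]
0.135 0.1358 [-3.7  1.3 10.3]
0.134 0.1348 [-3.   0.8 10.3]
0.133 0.1338 [-4.1  1.7 10.2]
0.132 0.1329 [-3.3  2.1 10.4]
0.131 0.1319 [-4.4  0.8 10.8]
0.13 0.1309 [-3.3  2.3 11.1]
0.129 0.1299 [-4.5  2.2 10.6]
0.128 0.129 [-3.8  1.9 10.2]
0.127 0.128 [-3.6  1.2 11. ]
0.126 0.127 [-4.1  2.5 11. ]
0.125 0.1261 [-3.9  1.9 11.5]
0.124 0.1255 [-5.8  2.4 14.5]
t 79.92 tcp [ 0.5745 -0.2406  0.1255] F [-5.8  2.4 10.5] grip 0.478
scene [([0.5763, -0.2365], 0.1808, 72), ([0.5889, -0.1624], 0.1809, 70)]
top [([0.5825, -0.1652], 0.1806, 92), ([0.5718, -0.2412], 0.1806, 90)]
scene [([0.4346, 0.3627], 0.0921, 204), ([0.5564, 0.3572], 0.0934, 163)]
top [([0.5507, 0.3598], 0.094, 42), ([0.4306, 0.3602], 0.0926, 134)]
t 82.54 tcp [ 0.5006 -0.0309  0.2798] F [-0.1  0.1 -0.7] grip 0.7
```

View pics/r2.png

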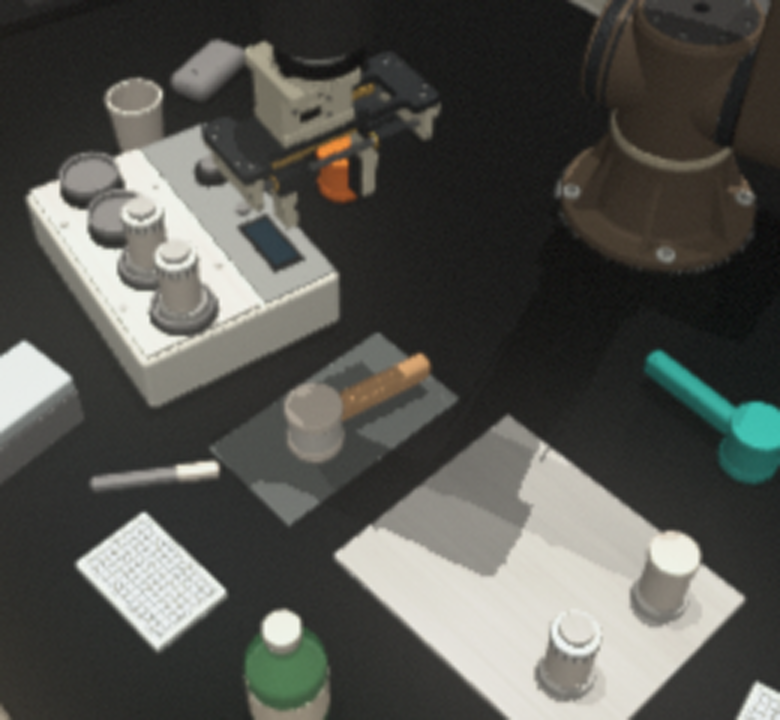

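Both loaded tubes stand home. Last tube, C at (.554,.3562), goes into seat 3.

```bash
python3 - <<'E'
from load import *
center_pick(.554,.3562); carry(2,'h3'); press(2); release(2,'r3')
E
```

```text
t 85.36 tcp [0.5543 0.3563 0.0399] F [-1.3 -2.   5.6] grip 0.483
t 89.28 tcp [0.5541 0.3565 0.0398] F [-2.6 -0.1  6.5] grip 0.48
t 93.76 tcp [ 0.5639 -0.3158  0.159 ] F [ 0.7 -0.2 -2.9] grip 0.481
0.142 0.1422 [-0.4  1.  -0.3]
0.141 0.141 [0.4 0.2 0. ]
0.14 0.1399 [-0.1  1.5 -0.7]
0.139 0.1389 [ 0.8 -0.   0.2]
0.138 0.138 [-0.3  0.   0.2]
0.137 0.1376 [-1.3  0.6  5.9]
0.136 0.1368 [-3.8  2.1  8.7]
0.135 0.1359 [-3.9  1.8  9.2]
0.134 0.135 [-4.2  2.  10.1]
0.133 0.134 [-3.7  1.9 10.3]
0.132 0.1331 [-2.8  2.7 10.3]
0.131 0.1321 [-4.   2.1 10.4]
0.13 0.1311 [-4.1  1.7  9.7]
0.129 0.1302 [-3.4  2.2 10.2]
0.128 0.1291 [-3.7  1.2 11. ]
0.127 0.1282 [-4.   2.4 11.1]
0.126 0.1272 [-3.7  1.1 11. ]
0.125 0.1262 [-3.5  2.4 11.1]
0.124 0.1256 [-5.2  2.7 13.6]
t 99.14 tcp [ 0.5632 -0.3159  0.1256] F [-5.2  2.7  9.9] grip 0.481
scene [([0.5669, -0.3113], 0.1808, 65), ([0.5773, -0.2368], 0.1807, 70), ([0.5881, -0.1614], 0.1811, 78)]
top [([0.584, -0.167], 0.1799, 95), ([0.571, -0.2415], 0.1803, 98), ([0.5603, -0.3163], 0.1806, 91)]
scene [([0.4344, 0.3627], 0.0922, 202)]
top [([0.4306, 0.3605], 0.0928, 133)]
t 101.99 tcp [ 0.5005 -0.0308  0.2798] F [-0.   0.7  0.6] grip 0.699
```

View pics/r3.png

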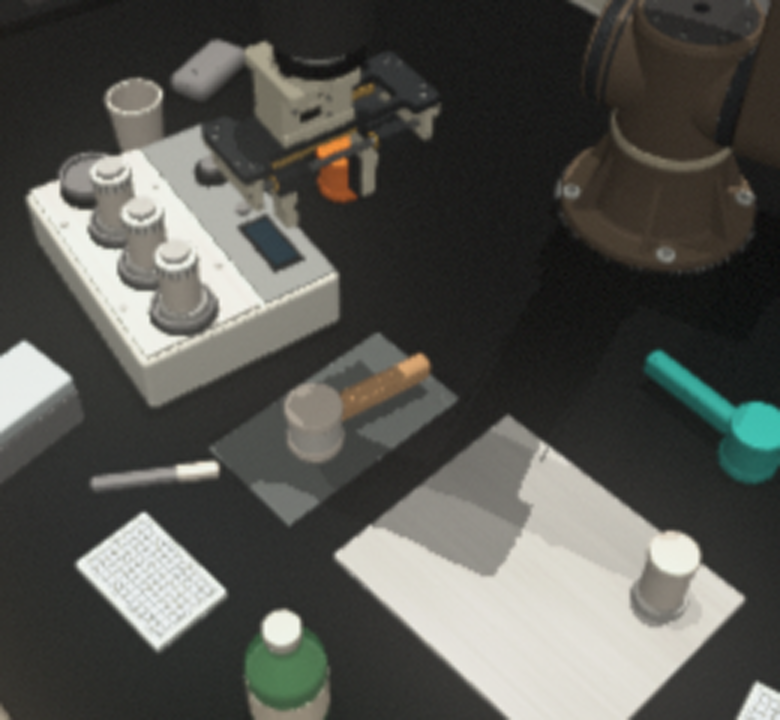

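All three are home (heads at 0.180–0.181 m in both views). Now the start key, with the fingers shut and the jaw axis along y so the gripper body stays clear of the tubes.

```bash
python3 - <<'E'
from h import *
x,y=.433,-.3195
robot.move_gripper(0)
robot.goto([x,y,.25],best([x,y,.25],81.5)); robot.servo_line([x,y,.13],speed=.15); robot.dwell(.2)
f0=robot.read_force()[2]; robot.servo_line([x,y,.112],speed=.08); z=.112
while z>.098:
    z-=.001; robot.servo_line([x,y,z],speed=.03); f=robot.read_force()[2]-f0; print(round(z,3),robot.read_position()[2].round(4),round(f,1))
    if f>14: break
robot.dwell(.3); st()
r=snap('k'); crop(r['scene'][0],170,90,330,230,5,'pics/k.png')
robot.servo_line([x,y,.25],speed=.15); robot.move_gripper(1.0)
robot.goto([.3,.35,.35],best([.3,.35,.35],81.5))
r=snap('end'); 
for n,v in heads(r,.175,.19,(.4,.7,-.45,-.1)).items(): print(n,v)
for n,v in heads(r,.055,.07,(.4,.7,-.1,.1)).items(): print(n,v)
st()
E
```

```text
0.111 0.1113 -0.6
0.11 0.1101 0.4
0.109 0.1092 1.7
0.108 0.1081 1.6
0.107 0.1071 3.0
0.106 0.1061 3.0
0.105 0.1051 3.1
0.104 0.1043 6.1
0.103 0.1041 14.3
t 108.31 tcp [ 0.4332 -0.3196  0.1041] F [-1.9  3.  14.4] grip 0.004
scene [([0.5673, -0.31], 0.1803, 69), ([0.576, -0.2355], 0.1808, 73), ([0.5879, -0.1618], 0.1809, 76)]
top [([0.5841, -0.1654], 0.1804, 97), ([0.5724, -0.2406], 0.1805, 92), ([0.5612, -0.3158], 0.1806, 86)]
scene [([0.5535, 0.0055], 0.0626, 259)]
top [([0.5497, 0.0025], 0.0623, 237)]
t 113.53 tcp [0.3004 0.3496 0.3499] F [-0.6  0.8  0.2] grip 0.997
```

View pics/k.png

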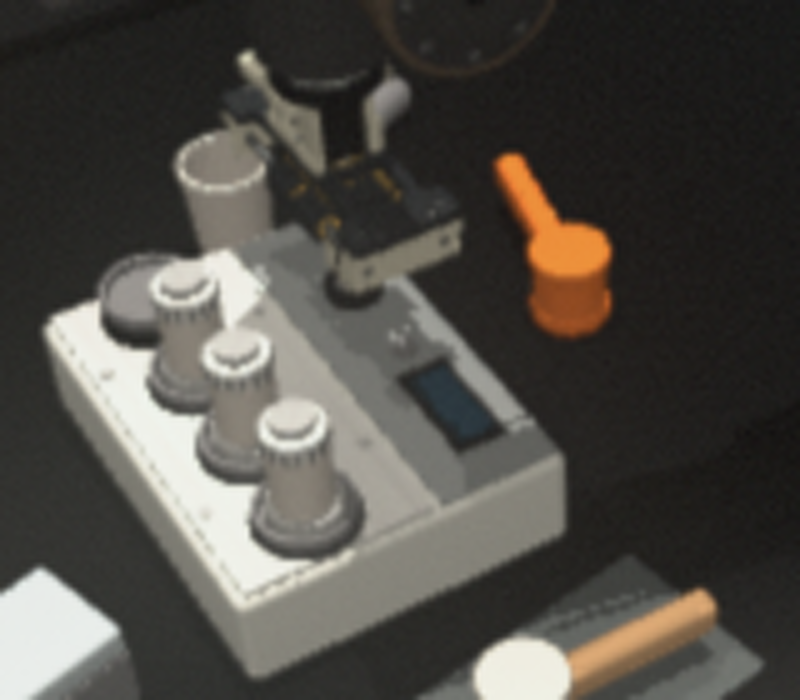

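View pics/scene_end.png

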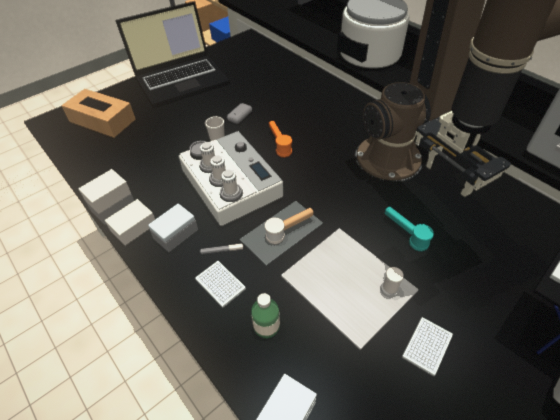

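View pics/top_end.png

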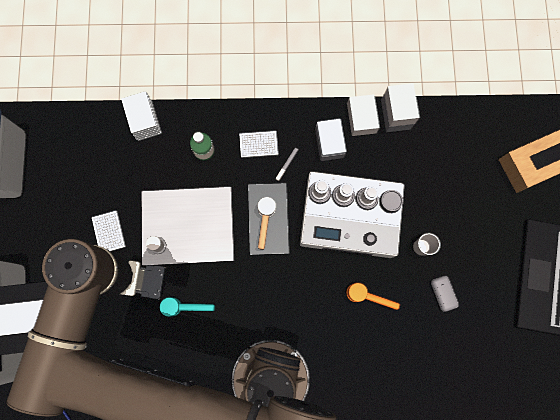

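The end pictures show the three tubes upright in seats 1–3, the mallet on the mat with its head top at 0.063 m, the plain tube and bystanders in place, and the arm clear. The key stopped hard after 5 mm at 14 N. Handing in.

```bash
python3 -c "
from rig import robot
robot.job_done(); print(robot.read_t())"
```

```text
the job is handed in; nothing more can be done
the job is handed in; nothing more can be done
```

I handed the job in at about 114 s of the 208 s allowed; no verdict is reported. All three crushing tubes present are crushed and loaded in shaker seats 1–3, the start key was pressed, and the mallet is back on its mat.

**Crushing:** I knocked each pestle down with the wooden, white-headed mallet on the plate. The knocks alone showed no force rise at the bottom. I then pressed each pestle slowly with the mallet to 16–19 N, well above the 10 N needed, and all three stopped at the same height. The mallet slid about 5 mm in the grip along the way, which did no harm.

**Loading:** Each tube was pressed about 12 mm until the force rose at the stop. Both views show the pestle heads at 0.180–0.181 m, against 0.182 m expected with seat and pestle fully down (0.194 m with the seat still up).

**Start key:** It stopped hard after 5 mm of travel at 14 N.

**Final state:** The mallet stands upright on the mat at about (0.55, 0.00), and the plain tube and other bystanders look unmoved. The arm is clear of everything.

**Disagreement:** The two cameras differed by 3–5 mm. Their mean matched the known gripper position to under 1 mm, so I used the mean throughout.

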